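# Hand in a plywood module through a spring flap

## Task

Hand in the finished plywood module that lies on the deck of the hand-in box: with one finger push the spring flap inwards and keep it held open, and with the other finger push the module along the deck and through the gateway until it drops into the box, then let the flap swing shut. Only slide the module, never lift it, do not let it touch the flap, and leave the glue bottle, the jar and the loose gear where they are.

Things in the scene. Friction and masses are not known exactly. Their poses are not given: they have to be found in the camera images.
- handin: Plywood hand-in box with a green deck, fixed to the table, 150 mm wide, open above. Origin: on the table under the middle of the gateway; x points from the deck through the gateway into the box, y left, z up. Gateway at x 0 between two posts (92 mm high, at y +-68 to 75 mm), no bar across its top: fingers can pass through from above.
- deck_end (a point): Middle of the deck's far edge, on its top. The level deck (top 55 mm above the table) covers x -170 to +6 mm, y -68 to +68 of the hand-in box, its side lips rise 9 mm. At x +6 mm (here) it ends in a sheer drop into the box. Same axes as the hand-in box.
- box_floor (a point): Centre of the sunken box's floor, 6 mm above the table. Inside it measures x 6 to 149 mm, y -68 to +68 of the hand-in box; side walls 88 mm, far wall 70 mm above the table. Same axes as the hand-in box.
- flap (a joint): Aluminium flap across the gateway, 116 mm wide, 4 mm thick, 57 to 91 mm above the table. Upright hinge at x 0, y +62 mm of the hand-in box; shut, it reaches to y -56. In rad: 0 shut, grows as the free end swings inwards (+x), stop at 1.5. A spring always closes it (0.045 N m shut, 0.08 at 1.2 rad), within about 1 s of letting go.
- flap_edge (a point): Middle of the flap's free upright edge, 118 mm from the hinge axis, 74 mm above the table.
- module_center (a point): Centre of the finished module: two light plywood plates on dark spacers with a gear between, loose, about 45 g, 36 mm (its x) by 44 mm (its y) by 24 mm high; it lies on the deck before the gateway, right of the deck's middle line, its x roughly along the box's x. The centre is 12 mm above the deck.
- glue: White glue bottle, 44 mm across, 100 mm high, standing on the table left of the box; leave alone. Origin: centre of its underside.
- dowels: Glass jar with steel cap, 60 mm across, 70 mm high, standing on the table right of the box; leave alone. Origin: centre of its underside.
- gear: Loose plywood gear lying flat on the table left of the deck, 64 mm across, 12 mm thick; leave alone. Origin: centre of its underside.
Mind the look-alikes: they are no part of the job. Leave any orange, pink or purple look-alike of the part that bears module_center alone.

How it is judged:
On the way, in this order (a step that is already met when the one before it is completed fails the run):
1. a finger pushes the flap open by more than 0.5 rad while the module's centre is still more than 5 mm before the gateway (value of joint flap above 0.5 rad and contact force between the fingers and flap above 0.1 N and x of module_center in the frame of handin below -0.005 m), for 0.1 s.
2. the module's centre passes the gateway while a finger holds the flap open (value of joint flap above 0.5 rad and contact force between the fingers and flap above 0.1 N and x of module_center in the frame of handin above 0 m), for 0.05 s.
At the end, for the whole second after the job is handed in: the module lies at rest down in the box (its centre between the box walls and less than 45 mm above the table) and the flap has swung shut (below 0.06 rad) (x of module_center in the frame of handin between 0.012 and 0.149 m and y of module_center in the frame of handin between -0.068 and 0.068 m and z of module_center in the frame of handin below 0.045 m and value of joint flap below 0.06 rad and linear speed of module below 0.02 m/s and velocity of joint flap below 0.1 rad/s); the robot touches nothing.
It fails at once if the module is lifted: its centre more than 18 mm above its height when lying on the deck (height (world z) of module_center above 0.085 m).
It fails at once if the module touches the flap with more than 0.3 N (contact force between module and flap above 0.3 N).
It fails at once if the module is pushed off the box onto the table (x of module_center in the frame of handin below -0.18 m or y of module_center in the frame of handin below -0.08 m or y of module_center in the frame of handin above 0.08 m).
It fails at once if the glue bottle, the jar or the loose gear is moved more than 15 mm (distance of any of glue, dowels, gear from where it was at the start of the episode above 0.015 m).
It also fails if it takes over 42 s, if anything falls off the work surface, if the arm or the gripper's body presses on something with over 40 N, if the wrist force passes 120 N, or if a joint passes its speed limit or range.

## Robot

A 7-joint arm with a two-finger parallel gripper is mounted at the origin on the work surface. World frame = base frame: x ahead of the robot, y to its left, z up, the work surface at z = 0. Lengths are in m, angles in rad, forces in N, time in s.
With the tool pointing down it reaches from about 0.4 to 0.85 m from the base axis. Payload 10.4 kg.
Tool frame: the origin (TCP) lies midway between the tips of the shut fingers; the grasp point (between the pads) lies 19 mm behind it; z points along the fingers, y is the line along which they close (so a half turn about z gives the same grasp; the last joint's range is limited). The gripper opens to 87 mm and grips with 3 to 60 N. Pads are 19 mm wide; open, the fingers measure 117 mm over their backs; the gripper's body (75 mm by 190 mm) begins 51 mm behind the grasp point.
Start: joints at [-1.322, 0.332, -0.065, 1.46, 0.022, 1.35, -0.088], TCP at [0.168, 0.602, 0.223] pointing down, gripper open.
Joint ranges: [-2.6, 2.6], [-0.5, 2.12], [-1.47, 1.34], [0.16, 2.42], [-1.27, 4.41], [0.06, 2.06], [-2.6, 2.6]. Speed limits (rad/s): [2.22, 2.22, 2.79, 2.79, 3.14, 3.14, 3.14].

## Interface

Orientations are given as a unit quaternion [x, y, z, w].
In Python, from bench import r gives the robot as it stands.
- The arm moves only by the tool move_arm, never from a script. Its argument "targets" is a list of rows, each a list of 3 entries, a list of its own where there are three numbers: the shift along the tool's x, y, z in cm, then the turn, a rotation vector about the tool's x, y, z in rad, then the opening in per cent of the stroke, from 0 (shut) to 100 (fully open). In form: [[[x, y, z], [wx, wy, wz], gripper], ...]. A call has 1 to 20 rows; each row shifts and turns the commanded pose from where the row before left it, along the tool's axes as they then stand; what a row does not reach is not made up. A row lasts 1/8 s, in which the tool goes at most 62.5 mm and 10.7 degrees, less where a joint would pass 70% of its speed; a pose out of reach is approached as far as the arm can. A call with a gripper value outside its range is refused whole. The fingers move at their own pace and stop on an object; "grip_force" is the grip in N (left out, the last holds). Time passes only in rows, so rows that do not move let the fingers close. It gives the time, the measured TCP pose, the force, the opening and the grip force at its end, in the units of the state.
- r.read_state(): the state, without advancing time (a new reading comes with each control period).
- r.camera(name): name is "scene" or "top" or "wrist"; returns a dict with "image" (400x640x3 uint8, blue, green, red), "vertical_fov" (degrees; the focal length in pixels is half the picture's height over the tangent of half this angle, whatever the lens; pixels are square), "cx", "cy" (the principal point, pixels), "k1" (the pictures are not rectified: a ray, as slopes to the right and down, at radius r is drawn at 1 + k1 r^2 times it, then the intrinsics apply), "cam_to_world" (4x4, takes a point from camera to world coordinates). Camera axes: x right, y down, z forward; pixel columns grow to the right and rows downward; lengths in m; the calibration is good to about 2 mm. A picture is of the moment at which its call begins. There is no depth.
- r.close_job(): hands the job in; it is judged then, once.
The state is a dict: "time": time; "joint_positions": joint angles; "joint_vel": joint speeds; "joint_torque": joint torques, N m; "ee_pos": TCP position; "eef_rot": TCP orientation; "ft_force": force on the tool from outside, world axes, zero at the start; "torque": the same for the moment, N m; "width": finger opening in m; "grip_force": force on a finger pad.
Only numpy, scipy, OpenCV 4.12 (cv2) and the standard library are available. Lean on these libraries where they do the work, as an engineer would, in place of code of your own. Each camera call takes 0.05 s, during which the arm holds its last target. There are 200 camera calls.

## Working session

There is one attempt and no reset: what is moved stays moved. The work goes in short steps, Python scripts to look and compute and a tool call to move; the robot and the scene stay as the last step left them, time stands still between calls to the robot, and variables do not carry over. Pictures are saved under pics/ and viewed, at most 10 in all, crops included, and the job is handed in when it is done.

Besides the shell and the picture viewer there is one more tool, called as name(argument=value, ...), one argument or row to a line, values as JSON. move_arm: Moves the arm, as the interface text tells. Its arguments: {"type":"object","properties":{"targets":{"type":"array"},"grip_force":{"type":"number"}},"required":["targets"]}

```bash
mkdir -p pics
cat > h.py <<'E'
import numpy as np,cv2
from bench import r
def snap(n,f):
    c=r.camera(n); cv2.imwrite(f'pics/{f}.png',c['image']); np.save(f'pics/{f}.npy',{k:v for k,v in c.items() if k!='image'},allow_pickle=True); return c
def load(f): return np.load(f'pics/{f}.npy',allow_pickle=True).item()
def K(c):
    f=200/np.tan(np.radians(c['vertical_fov'])/2); return np.array([[f,0,c['cx']],[0,f,c['cy']],[0,0,1.]]),np.array([c['k1'],0,0,0.])
def p2w(c,uv,z):
    k,d=K(c); T=np.array(c['cam_to_world'])
    s=cv2.undistortPointsIter(np.array(uv,float).reshape(-1,1,2),k,d,None,None,(3,100,1e-10)).reshape(-1,2)
    R=np.c_[s,np.ones(len(s))]@T[:3,:3].T; o=T[:3,3]
    return o+R*((z-o[2])/R[:,2])[:,None]
def w2p(c,X):
    k,d=K(c); T=np.linalg.inv(np.array(c['cam_to_world']))
    return cv2.projectPoints(np.array(X,float).reshape(-1,1,3),cv2.Rodrigues(T[:3,:3])[0],T[:3,3],k,d)[0].reshape(-1,2)
E
python3 -c "
from h import *
for n in ('top','scene'): 
  c=snap(n,n+'0'); print(np.round(c['cam_to_world'],3),c['vertical_fov'],c['k1'])
print(r.read_state())"
```

```text
[[-7.000e-02 -9.660e-01  2.470e-01  3.290e-01]
 [-9.980e-01  6.800e-02 -1.700e-02  5.600e-02]
 [-1.000e-03 -2.480e-01 -9.690e-01  1.034e+00]
 [ 0.000e+00  0.000e+00  0.000e+00  1.000e+00]] 48.273835036824465 -0.10806730014021633
[[ 0.817  0.488 -0.306  0.805]
 [ 0.576 -0.686  0.445 -0.332]
 [ 0.007 -0.54  -0.842  0.81 ]
 [ 0.     0.     0.     1.   ]] 45.01849170493138 -0.14045660703337307
{'time': 0.1, 'joint_positions': array([-1.32161148,  0.332808  , -0.06470254,  1.460858  ,  0.0216012 ,
        1.34992932, -0.08852014]), 'joint_vel': array([-1.34146838e-03, -2.03228379e-04,  1.08168573e-03, -1.89570658e-03,
       -5.44838766e-04, -4.01720062e-04,  2.01731282e-05]), 'joint_torque': array([ 5.35556737e-04, -6.24542427e+01,  2.38796807e-02, -3.90723467e+01,
       -6.15240633e-02,  3.64434044e-02,  6.38353549e-05]), 'ee_pos': array([0.16768916, 0.60171235, 0.22183363]), 'eef_rot': array([ 1.35473659e-01,  9.90780733e-01, -6.50966961e-04, -5.83147727e-05]), 'ft_force': array([ 0.12559813, -0.56920599, -0.37157444]), 'torque': array([-0.03983187, -0.05294536, -0.03026194]), 'grip_force': 0.0, 'width': 0.08690561128835207}
```

View pics/top0.png

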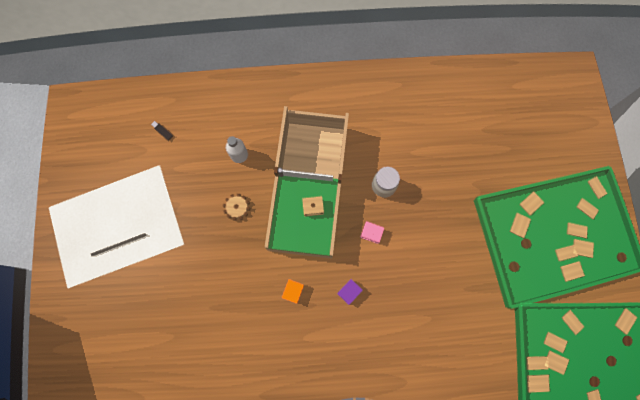

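View pics/scene0.png

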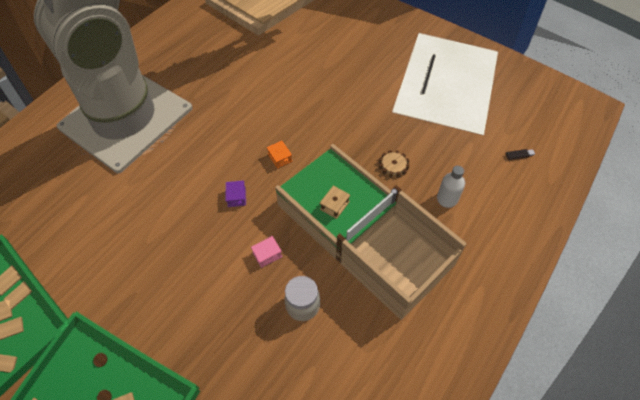

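The top view shows the box: gateway from about (278,172) to (340,179), deck below it in the picture, module near (313,206), jar (386,181), glue (236,150) and gear (236,206). I'll zoom in for accurate corners.

```bash
python3 -c "
import cv2
a=cv2.imread('pics/top0.png')[100:260,215:405]; cv2.imwrite('pics/topc.png',cv2.resize(a,None,fx=3.75,fy=3.75,interpolation=2)[:600])
a=cv2.imread('pics/scene0.png')[140:320,270:470]; cv2.imwrite('pics/scc.png',cv2.resize(a,None,fx=3.33333,fy=3.33333,interpolation=2))"
```

```text
(no output)
```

View pics/topc.png

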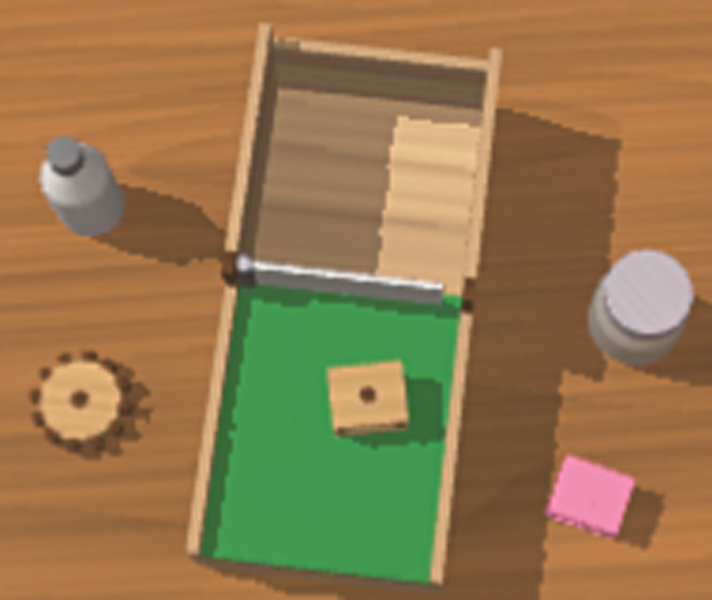

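View pics/scc.png

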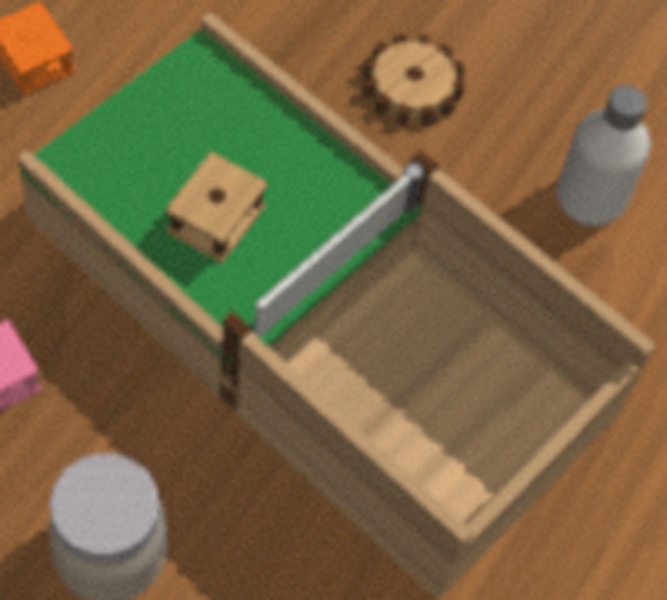

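```bash
cat > fit.py <<'E'
from h import *
from scipy.optimize import least_squares
t,s=load('top0'),load('scene0')
T=lambda a:(np.array(a)+.5)/3.75-.5+[215,100]
S=lambda a:(np.array(a)+.5)/(10/3)-.5+[270,140]
def W(p,X):
    X=np.atleast_2d(np.array(X,float)); c,q=np.cos(p[2]),np.sin(p[2])
    return np.c_[p[0]+c*X[:,0]-q*X[:,1],p[1]+q*X[:,0]+c*X[:,1],X[:,2]]
if __name__=='__main__':
    def res(p,o=0):
        e=p[3]
        bt=[[-.17,.075,.064],[-.17,-.075,.064],[e,.075,.088],[e,-.075,.088],[0.0,-.056,.091]]
        bs=[[-.17,.075,.064],[-.17,-.075,.064],[e,.075,.088],[0.0,-.056,.091]]
        return np.r_[w2p(t,W(p,bt))-T([[190,552],[440,583],[261,25],[500,50],[442,290]]),
                     w2p(s,W(p,bs))-S([[207,15],[22,155],[652,347],[262,305]])].ravel()
    o=least_squares(res,[.6,0,0,.155],loss='soft_l1'); print(o.x,np.round(res(o.x),1))
    mc=[[.018,.022,.079],[.018,-.022,.079],[-.018,-.022,.079],[-.018,.022,.079]]
    def rm(m): return np.r_[w2p(t,W(m,mc+[[0,0,.079]]))-T([[327,368],[402,361],[408,425],[337,432],[367,394]]),
        w2p(s,W(m,mc+[[0,0,.079]]))-S([[267,183],[213,245],[168,206],[215,153],[217,195]])].ravel()
    m=least_squares(rm,[o.x[0]-.06,o.x[1],o.x[2]],loss='soft_l1'); print(m.x,np.round(rm(m.x),1))
    d=m.x[:2]-o.x[:2];c,q=np.cos(o.x[2]),np.sin(o.x[2]);print('module in box',c*d[0]+q*d[1],-q*d[0]+c*d[1],m.x[2]-o.x[2])
    print('jar',p2w(t,T([[641,290]]),.07),'glue',p2w(t,T([[65,152]]),.1))
E
python3 fit.py
```

```text
[ 0.61909106  0.06448469 -0.18986124  0.1552655 ] [-1.1  0.2  0.5  0.2 -0.1  0.1  0.6  0.4  0.4 -0.8  1.3 -0.8 -0.9  0.5
  1.3 -0.6 -0.5  0.4]
[ 0.54859391  0.05794147 -0.00165969] [ 0.5  0.3  0.4  0.9 -0.  -0.3 -1.2 -0.8  0.3  0.7  0.3  0.4  2.6 -1.2
 -0.4  0.5 -0.4 -0.2  0.2  0.3]
module in box -0.06799549507780583 -0.01973004658356671 0.1882015554470306
jar [[ 0.60462534 -0.11005774  0.07      ]] glue [[0.70605128 0.22898128 0.1       ]]
```

move_arm(
  targets=[
    [[0,0,0],[0,0,0.1624],100],
    [[0,0,0],[0,0,0.1624],100],
    [[0,0,0],[0,0,0.1624],100],
    [[0,0,0],[0,0,0.1624],100],
    [[0,0,0],[0,0,0.1624],100],
    [[0,0,0],[0,0,0.1624],100],
    [[0,0,0],[0,0,0.1624],100],
    [[0,0,0],[0,0,0.1624],100],
    [[-4.53,3.18,0],[0,0,0],100],
    [[-4.53,3.18,0],[0,0,0],100],
    [[-4.53,3.18,0],[0,0,0],100],
    [[-4.53,3.18,0],[0,0,0],100],
    [[-4.53,3.18,0],[0,0,0],100],
    [[-4.53,3.18,0],[0,0,0],100],
    [[-4.53,3.18,0],[0,0,0],100],
    [[-4.53,3.18,0],[0,0,0],100],
    [[-4.53,3.18,0],[0,0,0],100],
    [[-4.53,3.18,0],[0,0,0],100],
    [[-4.53,3.18,0],[0,0,0],100],
    [[-4.53,3.18,0],[0,0,0],100],
  ],
)

```text
time: 2.6
ee_pos: [0.5499, 0.057, 0.2225]
eef_rot: [0.707, 0.707, 0.0, -0.0]
ft_force: [0.6, 0.3, -1.1]
width: 0.0867
grip_force: 0.0
```

```bash
python3 -c "
from h import *
s=r.read_state();print(s['time'],s['ee_pos'],s['eef_rot'],s['joint_positions'])
c=snap('wrist','wr1'); print(w2p(c,[[.5486,.0579,.079]]))"
```

```text
2.6 [0.54991497 0.05698945 0.22247992] [ 7.07015797e-01  7.07197733e-01  1.19319084e-04 -1.20027714e-04] [-0.75135246  0.18657828  0.64584419  1.68561538 -0.11622254  1.30801601
 -0.08333151]
[[317.42499179 187.60174273]]
```

View pics/wr1.png

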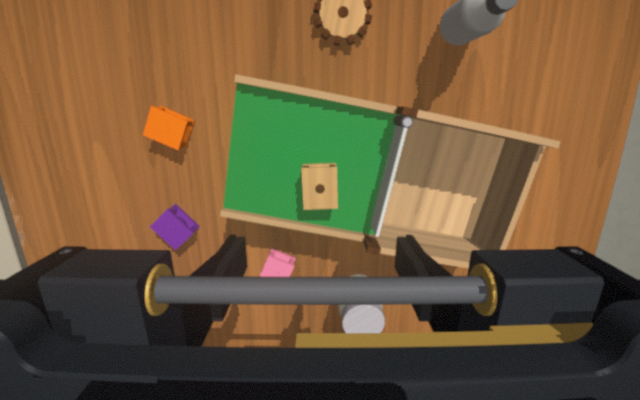

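The wrist view shows the module hole at (320,188), predicted (317,188), and the flap from (406,122) to (378,236), with deck corners at (237,77) and (222,214). I'll refit from this nearer view.

```bash
python3 -c "
from fit import *
c=load('wr1')
B=[[-.17,.075,.064],[-.17,-.075,.064],[0,.062,.091],[0,-.056,.091],[.155,.075,.088]]
obs=np.array([[237,76.],[221,214],[406,122],[378,236],[559,144]])
f=lambda p:(w2p(c,W(p,B))-obs).ravel()
o=least_squares(f,[.619,.064,-.19],loss='soft_l1');print(o.x,f(o.x).round(1))
m=p2w(c,[[320,188]],.079)[0];print(m)
print(p2w(c,[[303,164],[337,163],[338,208],[302,210]],.079))
print(np.round(c['cam_to_world'],3))
"
```

```text
[ 0.6216142   0.06284859 -0.19571029] [-0.5 -2.5 -0.8  1.3  2.3  0.7 -0.8  1.2  0.8 -1. ]
[0.55124352 0.05747923 0.079     ]
[[0.53416259 0.08235067 0.079     ]
 [0.56828716 0.08338431 0.079     ]
 [0.57011122 0.03586606 0.079     ]
 [0.53236235 0.03364221 0.079     ]]
[[ 1.     0.     0.002  0.551]
 [ 0.001 -0.957 -0.291  0.137]
 [ 0.002  0.291 -0.957  0.385]
 [ 0.     0.     0.     1.   ]]
```

move_arm(
  targets=[
    [[0.1,0,4],[0,0,0],100],
    [[0,0,4],[0,0,0],100],
    [[0,0,4],[0,0,0],100],
    [[0,0,2.5],[0,0,0],100],
    [[0,0,1.4],[0,0,0],100],
    [[0,0,0],[0,0,0],100],
  ],
)

```text
time: 3.4
ee_pos: [0.5488, 0.0593, 0.063]
eef_rot: [0.707, 0.707, -0.001, -0.0]
ft_force: [0.8, -0.7, 0.6]
width: 0.0868
grip_force: 0.0
```

```bash
python3 -c "
from h import *
c=snap('scene','sc2')['image'][100:340,230:490]; cv2.imwrite('pics/sc2c.png',cv2.resize(c,None,fx=2.5,fy=2.5,interpolation=2))"
```

```text
(no output)
```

View pics/sc2c.png

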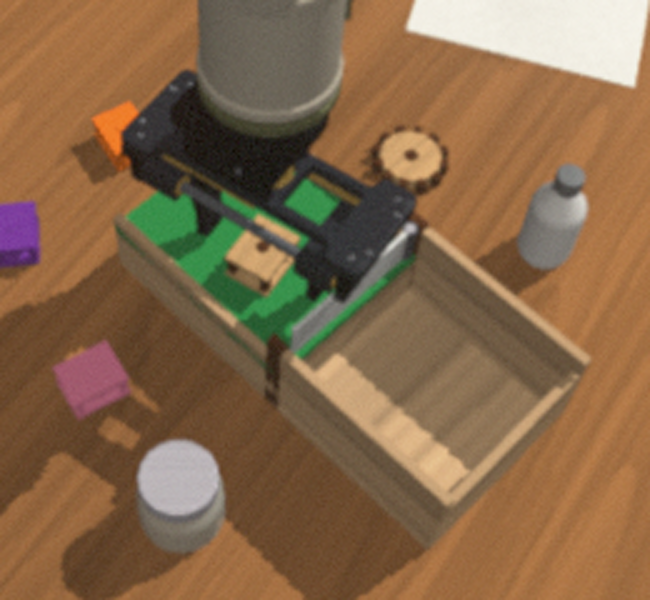

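The fingers straddle the module, with the front finger just before the flap and nothing touched. Now I'll advance to open the flap and start pushing.

move_arm(
  targets=[
    [[0,0.6,0],[0,0,0],100],
    [[0,0.6,0],[0,0,0],100],
    [[0,0.6,0],[0,0,0],100],
    [[0,0.5,0],[0,0,0],100],
    [[-0.05,0.5,0],[0,0,0],100],
    [[-0.05,0.5,0],[0,0,0],100],
    [[-0.05,0.5,0],[0,0,0],100],
    [[-0.05,0.5,0],[0,0,0],100],
    [[-0.05,0.5,0],[0,0,0],100],
    [[-0.05,0.5,0],[0,0,0],100],
    [[0,0,0],[0,0,0],100],
  ],
)

```text
time: 4.82
ee_pos: [0.6027, 0.0561, 0.0635]
eef_rot: [0.707, 0.707, -0.0, 0.0]
ft_force: [-1.1, -0.3, 0.8]
width: 0.0873
grip_force: 0.5
```

```bash
python3 -c "
from h import *
c=snap('scene','sc3')['image'][100:340,230:490]; cv2.imwrite('pics/sc3c.png',cv2.resize(c,None,fx=2.5,fy=2.5,interpolation=2))"
```

```text
(no output)
```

View pics/sc3c.png

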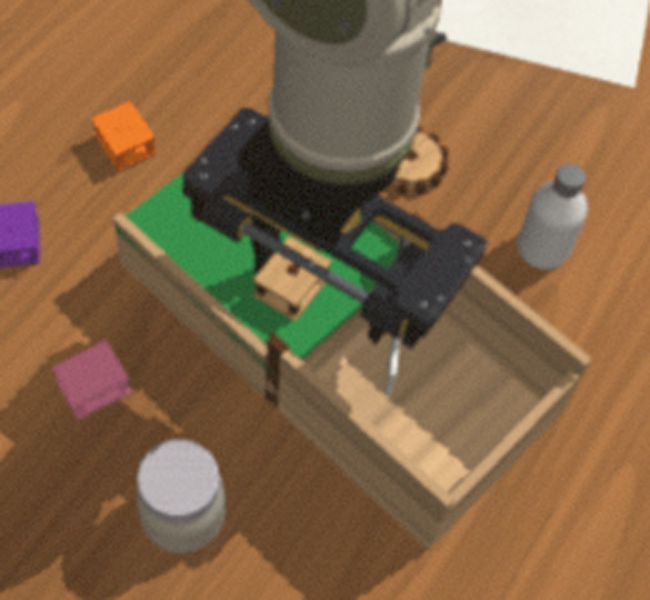

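The flap is held open at about 0.8 rad and the module is moving with the rear finger. I'll continue over the edge.

move_arm(
  targets=[
    [[-0.05,0.5,0],[0,0,0],100],
    [[-0.05,0.5,0],[0,0,0],100],
    [[-0.05,0.5,0],[0,0,0],100],
    [[-0.05,0.5,0],[0,0,0],100],
    [[-0.05,0.5,0],[0,0,0],100],
    [[-0.05,0.5,0],[0,0,0],100],
    [[-0.05,0.5,0],[0,0,0],100],
    [[-0.05,0.5,0],[0,0,0],100],
    [[-0.05,0.5,0],[0,0,0],100],
    [[-0.05,0.5,0],[0,0,0],100],
    [[-0.05,0.5,0],[0,0,0],100],
    [[0,0.5,0],[0,0,0],100],
    [[0,0,0],[0,0,0],100],
    [[0,0,0],[0,0,0],100],
    [[0,0,0],[0,0,0],100],
  ],
)

```text
time: 6.75
ee_pos: [0.6623, 0.0508, 0.0636]
eef_rot: [0.707, 0.707, 0.0, 0.0]
ft_force: [0.9, -1.8, -0.3]
width: 0.0871
grip_force: 0.4
```

```bash
python3 -c "
from h import *
a=snap('scene','sc4')['image'][100:340,230:490]; b=snap('wrist','wr4')['image']
cv2.imwrite('pics/c4.png',np.hstack([cv2.resize(a,(390,360)),cv2.resize(b,(400,250))[:,:] if 0 else cv2.copyMakeBorder(cv2.resize(b,(400,250)),0,110,0,0,0)]))"
```

```text
(no output)
```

View pics/c4.png

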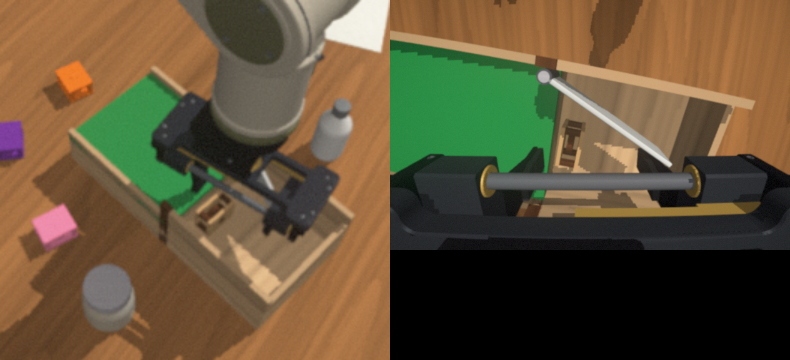

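The module has dropped and stands on its edge on the box floor, and the flap is still held. I'll lift straight up and let the flap shut.

move_arm(
  targets=[
    [[0,0,-5],[0,0,0],100],
    [[0,0,-5],[0,0,0],100],
    [[0,-4,-4],[0,0,0],100],
    [[0,-5,0],[0,0,0],100],
    [[0,-5,0],[0,0,0],100],
    [[0,-5,0],[0,0,0],100],
    [[0,0,0],[0,0,0],100],
    [[0,0,0],[0,0,0],100],
    [[0,0,0],[0,0,0],100],
    [[0,0,0],[0,0,0],100],
    [[0,0,0],[0,0,0],100],
    [[0,0,0],[0,0,0],100],
    [[0,0,0],[0,0,0],100],
    [[0,0,0],[0,0,0],100],
    [[0,0,0],[0,0,0],100],
    [[0,0,0],[0,0,0],100],
    [[0,0,0],[0,0,0],100],
    [[0,0,0],[0,0,0],100],
  ],
)

```text
time: 9.1
ee_pos: [0.4723, 0.0509, 0.2035]
eef_rot: [0.707, 0.707, 0.0, -0.0]
ft_force: [0.4, 0.6, 0.7]
width: 0.0869
grip_force: 0.0
```

```bash
python3 -c "
from h import *
a=snap('scene','sc5')['image'][100:340,230:490]; b=snap('top','top5')['image'][90:270,210:410]
cv2.imwrite('pics/c5.png',np.hstack([cv2.resize(a,(390,360)),cv2.resize(b,(400,360))]))"
```

```text
(no output)
```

View pics/c5.png

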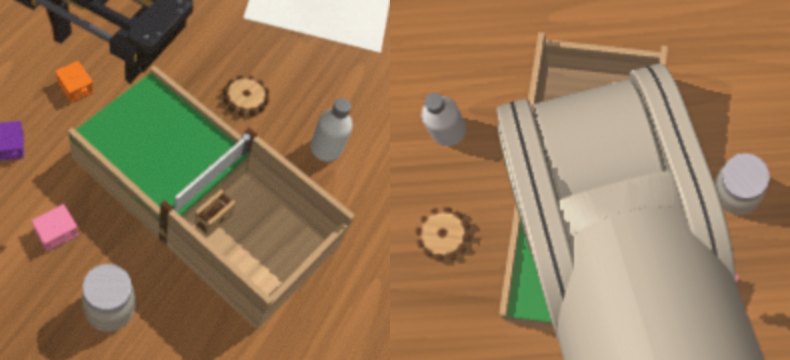

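The flap is shut (crop (177,195) to (248,145)), the module rests in the box at (215,210), and nothing else has moved.

```bash
python3 -c "
from bench import r
print(r.close_job())"
```

```text
the job is handed in; nothing more can be done
None
```

The module is down in the box at rest, the flap has swung shut, the glue bottle, jar and loose gear are where they were, and I handed the job in at about 9 s; no verdict came back.

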